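# Lock the rotary stage in gear and stow the plugged lens barrels

## Task

Get the inspection bench ready for transport. First put the rotary stage in gear so that it cannot swing: ease the orange gear-change knob home and rock the spindle a little by its bar grip until the brass teeth drop fully into mesh. Then close every lens barrel with an orange dust plug, pushed in until its flange rests on the rim, and stand each barrel upright in the blue tray, one to a compartment, leaving the gauge case, screw cap and screwdriver where they are.

Things in the scene. Friction and masses are not known exactly. Their poses are not given: they have to be found in the camera images.
- stage: Inspection stand's rotary stage on a fixed black drilled base plate (300 x 180 x 12 mm). Origin: on the table, under the vertical spindle axis. Its +x points from the gear knob towards the spindle; the plate runs from x = -180 to +120 mm and y = -90 to +90 mm. It does not move.
- spindle (a joint): Turn of the stage spindle (rad, positive anticlockwise from above), stops at -0.7 and 0.7. Stays where left; takes 0.04 to 0.1 Nm to turn. Carries a steel gear wheel: 12 teeth, 30 degrees apart, 12 mm wide, tip radius 66 mm, 30 to 46 mm above the table. Starts within 0.12 of 0, tooth tips facing the brass teeth. In mesh it turns only by a little backlash.
- spindle_grip (a point): Centre of the spindle's yellow bar grip, on the spindle axis, 87 mm above the table. The bar is 70 mm long (along this point's x axis), 16 mm thick (along y), 34 mm high, from 70 to 104 mm above the table.
- gear_knob (a joint): Slide of the gear-change knob and its grey sled (m): 0 = out (start), 0.018 = pushed right home, towards the spindle along the stage's +x. Friction of 8 N holds it wherever it is left.
- gear_knob_grip (a point): Middle of the orange gear-change knob (28 mm diameter, from 54 to 82 mm above the table), 68 mm above the table; at stage x = -125 mm when out. Moves with the knob.
- gear_teeth (a joint): Place of the two brass teeth on the gear knob sled (m). A spring (1 to 4 N) pushes them towards the wheel: 0 = fully forward, down to -0.017 = held back by wheel tooth tips. If the knob is pushed home while tips clash, it stays home and the brass teeth wait under spring load, to jump in when gaps come in front of them. In mesh: knob home and this at 0.
- gear_teeth_tip (a point): Point midway between the ends of the two brass teeth (each 8 mm wide, 30 mm apart), 38 mm above the table; at stage x = -70 mm when out, -52 mm when in mesh.
- plug_stand: Fixed white stand block 70 x 250 x 30 mm high with four 40 mm holes in a row along its y axis, at y = -93, -31, +31 and +93 mm. Origin: centre of the underside.
- tray: Fixed blue tray, 181 x 181 mm, walls 5 mm thick and 25 mm high, floor 5 mm thick, dividers 22 mm high. Four compartments, two by two, centred at x = -44 or +44 mm and y = -44 or +44 mm, each 83 x 83 mm inside. Origin: centre of the underside.
- barrel0: Loose dark steel lens barrel standing on the table (three or four are present): round, 56 mm outside diameter, 66 mm high, with a closed bottom and a round open mouth on top 38.5 mm wide, 60 mm deep. About 0.3 kg. Origin: centre of the underside; z up along the barrel.
- barrel1: Loose dark steel lens barrel standing on the table (three or four are present): round, 56 mm outside diameter, 66 mm high, with a closed bottom and a round open mouth on top 38.5 mm wide, 60 mm deep. About 0.3 kg. Origin: centre of the underside; z up along the barrel.
- barrel2: Loose dark steel lens barrel standing on the table (three or four are present): round, 56 mm outside diameter, 66 mm high, with a closed bottom and a round open mouth on top 38.5 mm wide, 60 mm deep. About 0.3 kg. Origin: centre of the underside; z up along the barrel.
- barrel3: Loose dark steel lens barrel standing on the table (three or four are present): round, 56 mm outside diameter, 66 mm high, with a closed bottom and a round open mouth on top 38.5 mm wide, 60 mm deep. About 0.3 kg. Origin: centre of the underside; z up along the barrel.
- plug0: Orange dust plug, 50 mm high, in a hole of the plug stand (origin 8 mm above the table). From below: taper 22 mm long, 26 mm wide at the end, 35 mm at the shoulder; flange 50 mm wide, 6 mm thick; knob 28 mm wide, 22 mm high. Origin: centre of the small end; z up. Fully in a barrel, the flange is on the rim and the origin 44 mm above the barrel origin. 50 g. All four are always there.
- plug1: Orange dust plug, 50 mm high, in a hole of the plug stand (origin 8 mm above the table). From below: taper 22 mm long, 26 mm wide at the end, 35 mm at the shoulder; flange 50 mm wide, 6 mm thick; knob 28 mm wide, 22 mm high. Origin: centre of the small end; z up. Fully in a barrel, the flange is on the rim and the origin 44 mm above the barrel origin. 50 g. All four are always there.
- plug2: Orange dust plug, 50 mm high, in a hole of the plug stand (origin 8 mm above the table). From below: taper 22 mm long, 26 mm wide at the end, 35 mm at the shoulder; flange 50 mm wide, 6 mm thick; knob 28 mm wide, 22 mm high. Origin: centre of the small end; z up. Fully in a barrel, the flange is on the rim and the origin 44 mm above the barrel origin. 50 g. All four are always there.
- plug3: Orange dust plug, 50 mm high, in a hole of the plug stand (origin 8 mm above the table). From below: taper 22 mm long, 26 mm wide at the end, 35 mm at the shoulder; flange 50 mm wide, 6 mm thick; knob 28 mm wide, 22 mm high. Origin: centre of the small end; z up. Fully in a barrel, the flange is on the rim and the origin 44 mm above the barrel origin. 50 g. All four are always there.
- gauge_case: Bystander: black gauge case 60 x 120 x 22 mm. Origin: centre of underside.
- screw_cap: Bystander: red screw cap, 56 mm diameter, 26 mm high. Origin: centre of underside.
- driver: Bystander: screwdriver, 170 mm long, lying along its x axis.
Things that resemble listed ones, but are neither listed nor needed, are in the scene too. What is shaped like the plug0 but purple or white is not meant.

How it is judged:
On the way, in this order (a step that is already met when the one before it is completed fails the run):
1. the stage is in gear: knob home and brass teeth fully in mesh (value of joint gear_knob above 0.015 m and value of joint gear_teeth above -0.003 m), for 0.2 s.
2. after that, the first barrel is closed with a plug (((z of plug0 in the frame of barrel0 between 0.038 and 0.048 m and horizontal distance between plug0 and barrel0 below 0.006 m and angle between the z axis of plug0 and the z axis of barrel0, either way round below 0.1 rad) or (z of plug1 in the frame of barrel0 between 0.038 and 0.048 m and horizontal distance between plug1 and barrel0 below 0.006 m and angle between the z axis of plug1 and the z axis of barrel0, either way round below 0.1 rad) or (z of plug2 in the frame of barrel0 between 0.038 and 0.048 m and horizontal distance between plug2 and barrel0 below 0.006 m and angle between the z axis of plug2 and the z axis of barrel0, either way round below 0.1 rad) or (z of plug3 in the frame of barrel0 between 0.038 and 0.048 m and horizontal distance between plug3 and barrel0 below 0.006 m and angle between the z axis of plug3 and the z axis of barrel0, either way round below 0.1 rad) or (z of plug0 in the frame of barrel1 between 0.038 and 0.048 m and horizontal distance between plug0 and barrel1 below 0.006 m and angle between the z axis of plug0 and the z axis of barrel1, either way round below 0.1 rad) or (z of plug1 in the frame of barrel1 between 0.038 and 0.048 m and horizontal distance between plug1 and barrel1 below 0.006 m and angle between the z axis of plug1 and the z axis of barrel1, either way round below 0.1 rad) or (z of plug2 in the frame of barrel1 between 0.038 and 0.048 m and horizontal distance between plug2 and barrel1 below 0.006 m and angle between the z axis of plug2 and the z axis of barrel1, either way round below 0.1 rad) or (z of plug3 in the frame of barrel1 between 0.038 and 0.048 m and horizontal distance between plug3 and barrel1 below 0.006 m and angle between the z axis of plug3 and the z axis of barrel1, either way round below 0.1 rad) or (z of plug0 in the frame of barrel2 between 0.038 and 0.048 m and horizontal distance between plug0 and barrel2 below 0.006 m and angle between the z axis of plug0 and the z axis of barrel2, either way round below 0.1 rad) or (z of plug1 in the frame of barrel2 between 0.038 and 0.048 m and horizontal distance between plug1 and barrel2 below 0.006 m and angle between the z axis of plug1 and the z axis of barrel2, either way round below 0.1 rad) or (z of plug2 in the frame of barrel2 between 0.038 and 0.048 m and horizontal distance between plug2 and barrel2 below 0.006 m and angle between the z axis of plug2 and the z axis of barrel2, either way round below 0.1 rad) or (z of plug3 in the frame of barrel2 between 0.038 and 0.048 m and horizontal distance between plug3 and barrel2 below 0.006 m and angle between the z axis of plug3 and the z axis of barrel2, either way round below 0.1 rad) or (z of plug0 in the frame of barrel3 between 0.038 and 0.048 m and horizontal distance between plug0 and barrel3 below 0.006 m and angle between the z axis of plug0 and the z axis of barrel3, either way round below 0.1 rad) or (z of plug1 in the frame of barrel3 between 0.038 and 0.048 m and horizontal distance between plug1 and barrel3 below 0.006 m and angle between the z axis of plug1 and the z axis of barrel3, either way round below 0.1 rad) or (z of plug2 in the frame of barrel3 between 0.038 and 0.048 m and horizontal distance between plug2 and barrel3 below 0.006 m and angle between the z axis of plug2 and the z axis of barrel3, either way round below 0.1 rad) or (z of plug3 in the frame of barrel3 between 0.038 and 0.048 m and horizontal distance between plug3 and barrel3 below 0.006 m and angle between the z axis of plug3 and the z axis of barrel3, either way round below 0.1 rad))), for 0.2 s.
At the end, for the whole second after the job is handed in: Gear knob within 3 mm of home and brass teeth within 3 mm of fully forward; every barrel present stands upright (0.1 rad) on the tray floor, with a plug in its mouth: flange within 4 mm of the rim, 6 mm of its axis, 0.1 rad straight (all of step 1 and y of barrel0 in the frame of tray between -0.085 and 0.085 m and x of barrel0 in the frame of tray between -0.085 and 0.085 m and z of barrel0 in the frame of tray between 0.002 and 0.012 m and angle between each of barrel0, barrel1, barrel2, barrel3's own z axis and vertical below 0.1 rad and ((z of plug0 in the frame of barrel0 between 0.038 and 0.048 m and horizontal distance between plug0 and barrel0 below 0.006 m and angle between the z axis of plug0 and the z axis of barrel0, either way round below 0.1 rad) or (z of plug1 in the frame of barrel0 between 0.038 and 0.048 m and horizontal distance between plug1 and barrel0 below 0.006 m and angle between the z axis of plug1 and the z axis of barrel0, either way round below 0.1 rad) or (z of plug2 in the frame of barrel0 between 0.038 and 0.048 m and horizontal distance between plug2 and barrel0 below 0.006 m and angle between the z axis of plug2 and the z axis of barrel0, either way round below 0.1 rad) or (z of plug3 in the frame of barrel0 between 0.038 and 0.048 m and horizontal distance between plug3 and barrel0 below 0.006 m and angle between the z axis of plug3 and the z axis of barrel0, either way round below 0.1 rad)) and y of barrel1 in the frame of tray between -0.085 and 0.085 m and x of barrel1 in the frame of tray between -0.085 and 0.085 m and z of barrel1 in the frame of tray between 0.002 and 0.012 m and ((z of plug0 in the frame of barrel1 between 0.038 and 0.048 m and horizontal distance between plug0 and barrel1 below 0.006 m and angle between the z axis of plug0 and the z axis of barrel1, either way round below 0.1 rad) or (z of plug1 in the frame of barrel1 between 0.038 and 0.048 m and horizontal distance between plug1 and barrel1 below 0.006 m and angle between the z axis of plug1 and the z axis of barrel1, either way round below 0.1 rad) or (z of plug2 in the frame of barrel1 between 0.038 and 0.048 m and horizontal distance between plug2 and barrel1 below 0.006 m and angle between the z axis of plug2 and the z axis of barrel1, either way round below 0.1 rad) or (z of plug3 in the frame of barrel1 between 0.038 and 0.048 m and horizontal distance between plug3 and barrel1 below 0.006 m and angle between the z axis of plug3 and the z axis of barrel1, either way round below 0.1 rad)) and y of barrel2 in the frame of tray between -0.085 and 0.085 m and x of barrel2 in the frame of tray between -0.085 and 0.085 m and z of barrel2 in the frame of tray between 0.002 and 0.012 m and ((z of plug0 in the frame of barrel2 between 0.038 and 0.048 m and horizontal distance between plug0 and barrel2 below 0.006 m and angle between the z axis of plug0 and the z axis of barrel2, either way round below 0.1 rad) or (z of plug1 in the frame of barrel2 between 0.038 and 0.048 m and horizontal distance between plug1 and barrel2 below 0.006 m and angle between the z axis of plug1 and the z axis of barrel2, either way round below 0.1 rad) or (z of plug2 in the frame of barrel2 between 0.038 and 0.048 m and horizontal distance between plug2 and barrel2 below 0.006 m and angle between the z axis of plug2 and the z axis of barrel2, either way round below 0.1 rad) or (z of plug3 in the frame of barrel2 between 0.038 and 0.048 m and horizontal distance between plug3 and barrel2 below 0.006 m and angle between the z axis of plug3 and the z axis of barrel2, either way round below 0.1 rad)) and y of barrel3 in the frame of tray between -0.085 and 0.085 m and x of barrel3 in the frame of tray between -0.085 and 0.085 m and z of barrel3 in the frame of tray between 0.002 and 0.012 m and ((z of plug0 in the frame of barrel3 between 0.038 and 0.048 m and horizontal distance between plug0 and barrel3 below 0.006 m and angle between the z axis of plug0 and the z axis of barrel3, either way round below 0.1 rad) or (z of plug1 in the frame of barrel3 between 0.038 and 0.048 m and horizontal distance between plug1 and barrel3 below 0.006 m and angle between the z axis of plug1 and the z axis of barrel3, either way round below 0.1 rad) or (z of plug2 in the frame of barrel3 between 0.038 and 0.048 m and horizontal distance between plug2 and barrel3 below 0.006 m and angle between the z axis of plug2 and the z axis of barrel3, either way round below 0.1 rad) or (z of plug3 in the frame of barrel3 between 0.038 and 0.048 m and horizontal distance between plug3 and barrel3 below 0.006 m and angle between the z axis of plug3 and the z axis of barrel3, either way round below 0.1 rad))); the robot touches nothing.
It fails at once if the gauge case, screw cap or screwdriver is moved by more than 30 mm (distance of any of gauge_case, screw_cap, driver from where it was at the start of the episode above 0.03 m).
Of barrel0, barrel1, barrel2, barrel3 only 3 to 4 are there at a start; the rules pass over those that are not, and their reading is None.
At some moment in a run one of barrel0, barrel1, barrel2, barrel3 may be knocked a few centimetres aside while the robot is not near it.
It also fails if it takes over 210 s, if anything falls off the work surface, if the arm or the gripper's body presses on something with over 40 N, if the wrist force passes 120 N, or if a joint passes its speed limit or range.

## Robot

A 6-joint arm with a two-finger parallel gripper is mounted at the origin on the work surface. World frame = base frame: x ahead of the robot, y to its left, z up, the work surface at z = 0. Lengths are in m, angles in rad, forces in N, time in s.
With the tool pointing down it reaches from about 0.375 to 0.9 m from the base axis. Payload 3.1 kg.
Tool frame: the origin (TCP) lies midway between the tips of the shut fingers; the grasp point (between the pads) lies 19 mm behind it; x points along the fingers, z is the direction in which the jaws open and shut, and the axes are right-handed (so a half turn about x gives the same grasp; the last joint's range is limited). The gripper opens to 85 mm and grips with 20 to 120 N. Pads are 22 mm wide; open, the fingers measure 114 mm over their backs; the gripper's body (76 mm by 85 mm) begins 54 mm behind the grasp point. The pads swing forward as they close: fully open they stand 13 mm farther back than shut.
Start: joints at [-1.403, 0.527, 1.433, -0, 1.181, -0.178], TCP at [0.212, -0.588, 0.231] pointing down, gripper open.
Joint ranges: [-3.08, 3.08], [-0.75, 2.2], [0.22, 2.44], [-1.43, 4.57], [0, 2.65], [-2.85, 2.85]. Speed limits (rad/s): [2.79, 2.79, 3.14, 3.14, 3.14, 3.14].

## Interface

Orientations are given as a unit quaternion [x, y, z, w].
In Python, from station import status, snapshot, camera_params, ticket gives the robot as it stands.
- The arm moves only by the tool arm_command, never from a script. Its argument "series" is a list that holds one entry, the list of rows, each a list of 4 numbers: the shift along the tool's x, y, z in mm, then the turn about the tool's x in rad. A call has 1 to 10 rows; each row shifts and turns the commanded pose from where the row before left it, along the tool's axes as they then stand; what a row does not reach is not made up. A row lasts 1/10 s, in which the tool goes at most 50 mm and 8.59 degrees, less where a joint would pass 70% of its speed; a pose out of reach is approached as far as the arm can. A call is refused whole if a number of a shift passes 50 or a number of a turn 0.15, either way. A call with a gripper value outside its range is refused whole. "jaw" is the opening in per cent of the stroke, from 0 (shut) to 100 (fully open), set as the call begins (left out, the last holds). The fingers move at their own pace and stop on an object; "force" is the grip in N (left out, the last holds). Time passes only in rows, so rows that do not move let the fingers close. It gives the time, the measured TCP pose, the force and the opening at its end, in the units of the state.
- status.sense(): the state, without advancing time (a new reading comes with each control period).
- snapshot(name): name is "scene" or "top" or "wrist"; returns the picture (384x512x3 uint8, red, green, blue); there is no depth.
- camera_params(name): a dict with "fovy" (degrees; the focal length in pixels is half the picture's height over the tangent of half this angle, whatever the lens; pixels are square), "cx", "cy" (the principal point, pixels), "extrinsics" (4x4, takes a point from camera to world coordinates); the wrist camera has in their place "mount" (4x4, takes a point from camera to tool coordinates, whose origin is the TCP and whose axes are the tool frame's). Camera axes: x right, y down, z forward; pixel columns grow to the right and rows downward; lengths in m; the calibration is good to about 2 mm. The wrist camera is an equidistant fisheye: a pixel r from the principal point sees the ray r / f radians off the axis. A picture is of the moment at which its call begins: read the wrist's pose just before it. camera_params takes no time and is no camera call.
- ticket.sign_off(): hands the job in, once; it reports no verdict.
The state is a dict: "t": time; "q": joint angles; "qd": joint speeds; "tau": joint torques, N m; "tcp_pos": TCP position; "tool_rot": TCP orientation; "force": force on the tool from outside, world axes, zero at the start; "ft_torque": the same for the moment, N m; "finger_gap": opening from 0.0 (shut) to 1.0 (fully open).
Only numpy, scipy, OpenCV 4.12 (cv2) and the standard library are available. Lean on these libraries where they do the work, as an engineer would, in place of code of your own. Each camera call takes 0.05 s, during which the arm holds its last target. There are 200 camera calls.

## Working session

There is one attempt and no reset: what is moved stays moved. The work goes in short steps, Python scripts to look and compute and a tool call to move; the robot and the scene stay as the last step left them, time stands still between calls to the robot, and variables do not carry over. Pictures are saved under pics/ and viewed, about 12 in all and at most 16, crops included, and the job is handed in when it is done.

Besides the shell and the picture viewer there is one more tool, called after ">>>" as name([rows], argument=value, ...), one row to a line, values as JSON. arm_command: Moves the arm, as the interface text tells. Its arguments: {"type":"object","properties":{"series":{"type":"array"},"jaw":{"type":"number"},"force":{"type":"number"}},"required":["series"]}

```bash
ls; mkdir -p pics
python3 - <<'E'
from station import *
import cv2,numpy as np
s=status.sense();print({k:np.round(v,3).tolist() for k,v in s.items()})
for n in ["top","scene"]:
    im=snapshot(n);cv2.imwrite(f"pics/{n}0.png",cv2.resize(im[:,:,::-1],(800,600),interpolation=cv2.INTER_CUBIC))
for n in ["top","scene","wrist"]:print(n,{k:np.round(v,4).tolist() for k,v in camera_params(n).items()})
E
```

```text
pics
{'t': 0.0, 'q': [-1.403, 0.528, 1.434, 0.0, 1.181, -0.179], 'qd': [-0.002, 0.002, -0.0, 0.002, 0.001, -0.0], 'tau': [-0.002, -44.235, -17.803, -0.0, 0.008, 0.0], 'tcp_pos': [0.212, -0.587, 0.23], 'tool_rot': [0.407, 0.579, -0.406, 0.578], 'force': [0.537, 1.009, -0.411], 'ft_torque': [0.016, 0.015, -0.0], 'finger_gap': 0.997}
top {'fovy': 47.3431, 'cx': 260.1777, 'cy': 190.1649, 'extrinsics': [[0.0367, -0.9718, 0.2328, 0.3338], [-0.9993, -0.0356, 0.0089, 0.0192], [-0.0003, -0.233, -0.9725, 0.9805], [0.0, 0.0, 0.0, 1.0]]}
scene {'fovy': 57.3073, 'cx': 254.1896, 'cy': 192.6298, 'extrinsics': [[-0.8779, 0.3372, -0.3401, 0.8971], [0.4787, 0.641, -0.6, 0.5859], [0.0157, -0.6895, -0.7241, 0.7971], [0.0, 0.0, 0.0, 1.0]]}
wrist {'fovy': 65.7065, 'cx': 256.3161, 'cy': 190.3788, 'mount': [[-0.0004, -0.3259, 0.9454, -0.144], [-0.0004, -0.9454, -0.3259, 0.0836], [1.0, -0.0005, 0.0003, -0.001], [0.0, 0.0, 0.0, 1.0]]}
```

View pics/top0.png

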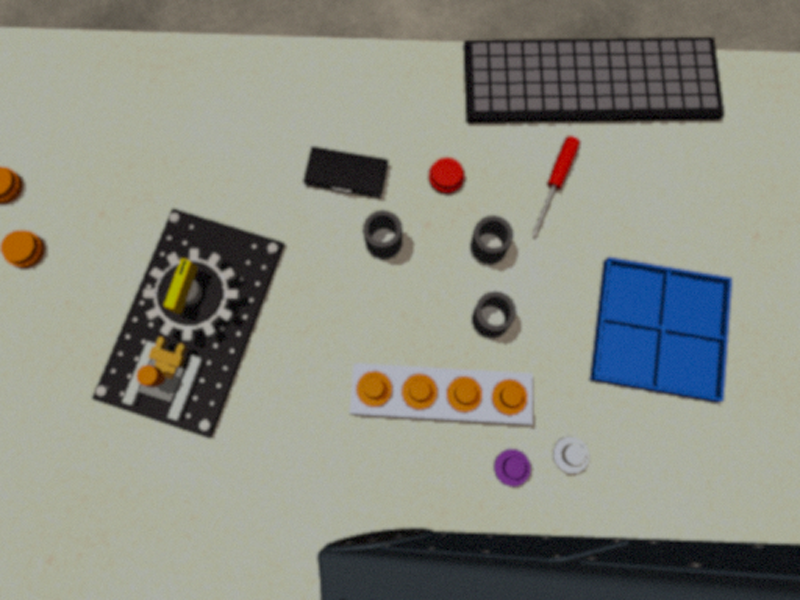

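View pics/scene0.png

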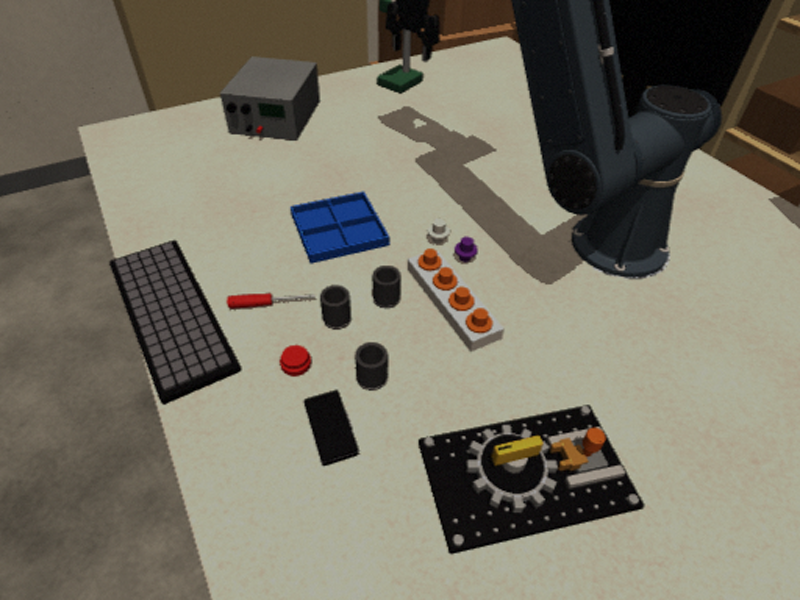

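The top view (800x600 px) shows three barrels, mouths at (383,228), (492,234) and (494,309). The plug stand is at about (443,395), the tray at (661,331), and the stage wheel at (190,293) with its knob at (148,375). The scene view confirms three barrels, with orange, purple and white decoys elsewhere.

```bash
cat > h.py <<'E'
from station import *
import cv2,numpy as np
from scipy.spatial.transform import Rotation as R
def ray(n,u,v,pose=None):
    c=camera_params(n);f=192/np.tan(np.radians(c["fovy"]/2));x,y=(u-c["cx"]),(v-c["cy"])
    if n!="wrist":
        E=c["extrinsics"];d=np.array([x/f,y/f,1])
    else:
        T=np.eye(4);T[:3,:3]=R.from_quat(pose[1]).as_matrix();T[:3,3]=pose[0];E=T@c["mount"]
        r=np.hypot(x,y);th=r/f;d=np.array([np.sin(th)*x/r,np.sin(th)*y/r,np.cos(th)])
    E=np.array(E);return E[:3,3],E[:3,:3]@d
def pt(n,u,v,z,pose=None,s=1.5625):
    "u,v in the enlarged picture"
    o,d=ray(n,u/s,v/s,pose);return (o+d*(z-o[2])/d[2])
def save(n,fn):
    s=status.sense();p=(s["tcp_pos"],s["tool_rot"]);im=snapshot(n)
    cv2.imwrite(f"pics/{fn}.png",cv2.resize(im[:,:,::-1],(800,600),interpolation=cv2.INTER_CUBIC))
    np.save(f"pics/{fn}.npy",np.array(list(p[0])+list(p[1])));return p
def load(fn):
    a=np.load(f"pics/{fn}.npy");return a[:3],a[3:]
def go(x,y,z,yaw=None):
    """yaw = world direction of the jaw (tool z) axis mod pi; prints turn, then shift in turned tool axes (mm)"""
    s=status.sense();M=R.from_quat(s["tool_rot"]).as_matrix();cur=np.arctan2(M[1,2],M[0,2]);t=0
    if yaw is not None:
        d=(yaw-cur+np.pi/2)%np.pi-np.pi/2;t=-d   # tool x points down
    M2=M@R.from_rotvec([t,0,0]).as_matrix()
    print("turn %.3f"%t,"shift mm",np.round(M2.T@(np.array([x,y,z])-s["tcp_pos"])*1e3,1),"| jaw dir now %.3f q6 %.2f"%(cur,s["q"][5]),"t",round(s["t"],1))
E
python3 - <<'E'
from h import *
P=lambda u,v,z:np.round(pt("top",u,v,z)[:2],4)
c=[P(*a,.012) for a in [(174,210),(285,243),(212,437),(94,398)]]
print("plate",c)
ax=(c[0]+c[1]-c[2]-c[3])/2;L=np.linalg.norm(ax);ax/=L;yaw=np.arctan2(ax[1],ax[0]);ctr=np.mean(c,0)
print("L",L,"yaw",yaw,"origin",ctr+ax*.03)
print("knob",P(148,375,.082),"exp",ctr+ax*(.03-.125),"bar",P(184,262,.104),P(171,308,.104))
print("barrels",[P(*a,.066) for a in [(383,228),(492,234),(494,309)]])
print("plugs",[P(*a,.058) for a in [(374,383),(420,386),(465,389),(510,392)]])
t=[P(*a,.025) for a in [(607,260),(731,278),(722,402),(591,381)]]
print("tray",t,np.mean(t,0))
print("cap",P(447,172,.026),"driver",P(571,142,.02),P(535,237,.005))
go(*(ctr+ax*(.03-.125)),.15,yaw)
E
```

```text
plate [array([0.6874, 0.3818]), array([0.6416, 0.2112]), array([0.3564, 0.2905]), array([0.4039, 0.4618])]
L 0.29529484418120133 yaw -0.27311305590320567 origin [0.55121308 0.32823309]
knob [0.4313 0.3632] exp [0.43084609 0.36194939] bar [0.581  0.3256] [0.5177 0.3355]
barrels [array([0.6516, 0.0643]), array([ 0.6484, -0.0891]), array([ 0.5405, -0.0927])]
plugs [array([0.4344, 0.067 ]), array([0.4326, 0.005 ]), array([ 0.4308, -0.0555]), array([ 0.429 , -0.1159])]
tray [array([ 0.6288, -0.2614]), array([ 0.6082, -0.4397]), array([ 0.4294, -0.4141]), array([ 0.4518, -0.2336])] [ 0.52955 -0.3372 ]
cap [ 0.7575 -0.0257] driver [ 0.8163 -0.2139] [ 0.667  -0.1607]
turn -0.952 shift mm [ 82.2 973.1 -45. ] | jaw dir now -1.225 q6 -0.18 t 0.1
```

>>> arm_command([
  [[0,0,0,-0.136],[0,0,0,-0.136],[0,0,0,-0.136],[0,0,0,-0.136],[0,0,0,-0.136],[0,0,0,-0.136],[0,0,0,-0.136]],
], jaw=60, force=50)

```text
t: 0.8
tcp_pos: [0.2118, -0.5876, 0.2307]
tool_rot: [0.095, 0.701, -0.094, 0.701]
force: [-0.3, 0.8, 0.5]
finger_gap: 0.595
```

```bash
python3 -c "
from h import *
go(.54,-.15,.17,-.273)"
```

```text
turn 0.006 shift mm [ 61.2 509.8 198.1] | jaw dir now -0.267 q6 -1.14 t 0.8
```

>>> arm_command([
  [[6,42,17,0],[6,42,17,0],[6,42,17,0],[6,42,17,0],[6,42,17,0],[6,42,17,0],[6,42,16,0],[6,42,16,0],[6,42,16,0],[6,42,16,0]],
])

```text
t: 1.8
tcp_pos: [0.4856, -0.2266, 0.1708]
tool_rot: [0.096, 0.701, -0.096, 0.7]
force: [0.9, -0.9, -0.2]
finger_gap: 0.599
```

>>> arm_command([
  [[0,45,16,0],[0,45,16,0],[0,40,-20,0],[0,40,-20,0],[0,40,-20,0],[0,40,-20,0],[0,40,-20,0],[0,40,-20,0],[0,40,-20,0],[0,40,-20,0]],
])

```text
t: 2.8
tcp_pos: [0.4714, 0.2027, 0.1711]
tool_rot: [0.096, 0.701, -0.096, 0.7]
force: [0.9, -0.2, 0.2]
finger_gap: 0.598
```

```bash
python3 -c "
from h import *
go(.431,.3625,.12,-.273)"
```

```text
turn -0.000 shift mm [ 51.1 143.  -82. ] | jaw dir now -0.273 q6 0.46 t 2.8
```

>>> arm_command([
  [[10,36,-20,0],[10,36,-20,0],[10,36,-21,0],[10,35,-21,0],[10,0,0,0],[0,0,0,0]],
])

```text
t: 3.4
tcp_pos: [0.4301, 0.3608, 0.1196]
tool_rot: [0.094, 0.702, -0.096, 0.7]
force: [0.7, -0.4, -0.7]
finger_gap: 0.6
```

```bash
python3 -c "
from h import *
print(save('wrist','w1'))
go(.431,.3625,.060,-.273)"
```

```text
(array([0.43010266, 0.3607961 , 0.11957783]), array([ 0.09434875,  0.70173098, -0.09628866,  0.69957161]))
turn 0.001 shift mm [60.3  2.4 -0.5] | jaw dir now -0.272 q6 0.77 t 3.5
```

View pics/w1.png

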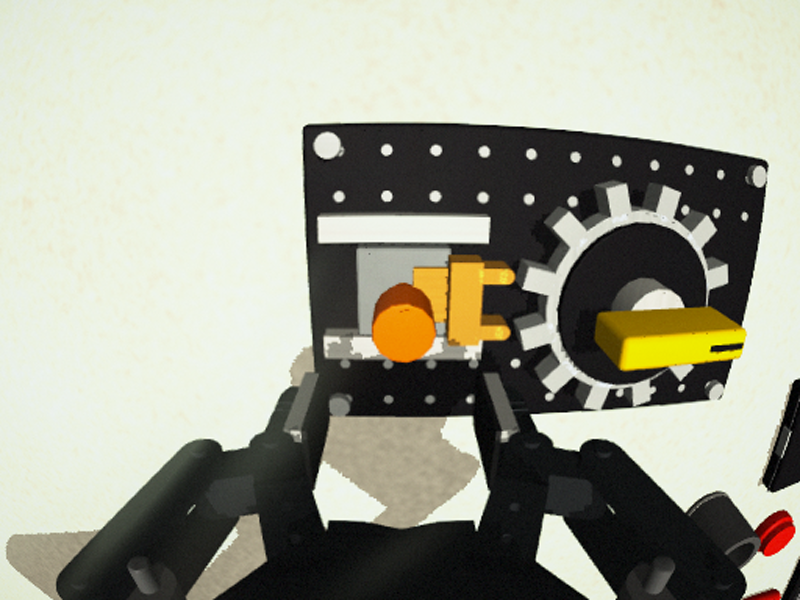

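The wrist view puts the knob top at (403,335) between the fingers. The yellow bar top runs from about (600,328) to (745,330), and the brass teeth face the wheel tips.

```bash
python3 -c "
from h import *
p=load('w1')
k=pt('wrist',403,334,.082,p);print(k)
# bar top corners (z .104): left-near, left-far, right-far, right-near
for a in [(612,369),(597,343),(742,331),(745,357)]: print(pt('wrist',*a,.104,p))
go(k[0],k[1],.060,-.273)"
```

```text
[0.43156947 0.36598794 0.082     ]
[0.51375553 0.33546727 0.104     ]
[0.50802081 0.34977411 0.104     ]
[0.58437796 0.3317854  0.104     ]
[0.58745911 0.31669949 0.104     ]
turn 0.001 shift mm [60.3  5.9 -0.9] | jaw dir now -0.272 q6 0.77 t 3.5
```

>>> arm_command([
  [[20,1,0,0],[20,1,0,0],[10,0,0,0],[10,0,0,0],[0,0,0,0]],
])

```text
t: 3.95
tcp_pos: [0.4322, 0.3617, 0.0605]
tool_rot: [0.096, 0.701, -0.097, 0.7]
force: [-0.7, -0.5, 0.2]
finger_gap: 0.598
```

>>> arm_command([
  [[0,0,0,0],[0,0,0,0],[0,0,0,0],[0,0,0,0],[0,0,0,0]],
], jaw=20)

```text
t: 4.45
tcp_pos: [0.4324, 0.3629, 0.0622]
tool_rot: [0.096, 0.7, -0.096, 0.701]
force: [-1.1, -0.5, 6.8]
finger_gap: 0.312
```

>>> arm_command([
  [[0,0,3,0],[0,0,3,0],[0,0,3,0],[0,0,3,0],[0,0,3,0],[0,0,2,0],[0,0,1,0],[0,0,0,0]],
])

```text
t: 5.25
tcp_pos: [0.446, 0.359, 0.0622]
tool_rot: [0.096, 0.703, -0.096, 0.698]
force: [-9.1, 5.2, 10.0]
finger_gap: 0.307
```

>>> arm_command([
  [[0,0,2,0],[0,0,2,0],[0,0,0,0],[0,0,0,0]],
])

```text
t: 5.65
tcp_pos: [0.4491, 0.3581, 0.0622]
tool_rot: [0.096, 0.703, -0.096, 0.698]
force: [-10.8, 4.7, 11.4]
finger_gap: 0.302
```

>>> arm_command([
  [[0,0,2,0],[0,0,1,0],[0,0,0,0],[0,0,0,0]],
])

```text
t: 6.05
tcp_pos: [0.4492, 0.358, 0.0622]
tool_rot: [0.097, 0.705, -0.097, 0.696]
force: [-16.7, 9.1, 14.2]
finger_gap: 0.308
```

>>> arm_command([
  [[0,0,0,0],[0,0,-2,0],[0,0,-2,0],[-15,0,0,0],[-20,0,0,0],[-20,0,0,0],[-20,0,0,0],[0,0,0,0]],
], jaw=60)

```text
t: 6.85
tcp_pos: [0.455, 0.3578, 0.1388]
tool_rot: [0.098, 0.699, -0.095, 0.702]
force: [0.7, 0.4, 0.2]
finger_gap: 0.594
```

```bash
python3 -c "
from h import *
print(save('wrist','w2'))
go(.5495,.3325,.15,-.22+1.5708)"
```

```text
(array([0.45499402, 0.35781967, 0.13880027]), array([ 0.09768623,  0.6985568 , -0.09517578,  0.70243674]))
turn 1.517 shift mm [-12.3  98.7   3.4] | jaw dir now -0.274 q6 0.75 t 6.9
```

View pics/w2.png

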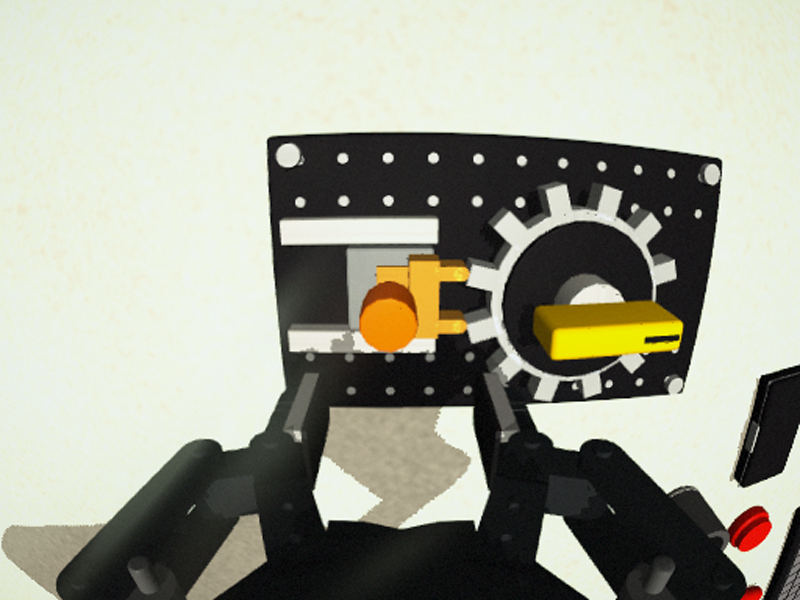

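>>> arm_command([
  [[-5,0,0,-0.146],[-5,0,0,-0.146],[0,0,0,-0.146],[0,0,0,-0.146],[0,0,0,-0.146],[0,0,0,-0.146],[0,0,0,-0.146],[0,0,0,-0.146],[0,0,0,-0.146],[0,0,0,-0.146]],
])

```text
t: 7.9
tcp_pos: [0.4521, 0.3565, 0.1447]
tool_rot: [-0.397, 0.586, 0.397, 0.584]
force: [0.9, 0.6, 0.4]
finger_gap: 0.602
```

>>> arm_command([
  [[0,0,0,-0.144],[0,0,0,0]],
])

```text
t: 8.1
tcp_pos: [0.4521, 0.3565, 0.1448]
tool_rot: [-0.436, 0.557, 0.437, 0.556]
force: [0.1, -0.5, 0.8]
finger_gap: 0.597
```

```bash
python3 -c "
from h import *
go(.551,.331,.074,1.331)"
```

```text
turn -0.001 shift mm [  70.7 -102.2   -1.2] | jaw dir now 1.330 q6 -0.86 t 8.1
```

>>> arm_command([
  [[0,-34,0,0],[0,-34,0,0],[0,-34,-1,0],[20,0,0,0],[20,0,0,0],[20,0,0,0],[8,0,0,0],[0,0,0,0]],
])

```text
t: 8.9
tcp_pos: [0.5502, 0.3313, 0.0762]
tool_rot: [-0.436, 0.558, 0.436, 0.555]
force: [-0.5, 0.2, 0.6]
finger_gap: 0.599
```

>>> arm_command([
  [[0,0,0,0],[0,0,0,0],[0,0,0,0],[0,0,0,0],[0,0,0,0],[0,0,0,0]],
], jaw=5, force=40)

```text
t: 9.5
tcp_pos: [0.5522, 0.3324, 0.0796]
tool_rot: [-0.437, 0.555, 0.436, 0.557]
force: [-0.4, 0.3, 5.2]
finger_gap: 0.176
```

```bash
python3 -c "
from h import *
s=status.sense();print(s['force'],s['ft_torque'],s['finger_gap'])
go(.551,.331,.076,1.331)"
```

```text
[-0.43902043  0.34219421  5.21403705] [ 0.05981106  0.12434909 -0.11452224] 0.17636872263188413
turn -0.000 shift mm [ 3.6  0.9 -1.6] | jaw dir now 1.331 q6 -0.96 t 9.5
```

>>> arm_command([
  [[0,0,0,-0.04],[0,0,0,-0.04],[0,0,0,-0.04],[0,0,0,-0.04],[0,0,0,-0.04],[0,0,0,0]],
])

```text
t: 10.1
tcp_pos: [0.5522, 0.3322, 0.0796]
tool_rot: [-0.491, 0.509, 0.49, 0.51]
force: [-0.4, -0.6, 5.7]
finger_gap: 0.176
```

```bash
python3 -c "
from h import *
s=status.sense();print(s['force'],s['ft_torque'],s['finger_gap'])
go(.551,.331,.076,1.331)"
```

```text
[-0.37017371 -0.56373749  5.72505004] [-0.03539437  0.08554549  0.07187414] 0.17636319452680882
turn 0.201 shift mm [ 3.6  0.9 -1.4] | jaw dir now 1.532 q6 -1.16 t 10.1
```

>>> arm_command([
  [[0,0,0,-0.02],[0,0,0,-0.02],[0,0,0,-0.02],[0,0,0,0]],
])

```text
t: 10.5
tcp_pos: [0.5522, 0.3322, 0.0796]
tool_rot: [0.506, -0.494, -0.505, -0.495]
force: [-0.6, 0.2, 5.9]
finger_gap: 0.185
```

```bash
python3 -c "
from h import *
s=status.sense();print(s['force'],s['ft_torque'],s['finger_gap'])
go(.551,.331,.076,1.331)"
```

```text
[-0.64007604  0.21181883  5.9446159 ] [-0.00907174  0.10955673  0.05118313] 0.18458528670631547
turn 0.261 shift mm [ 3.6  0.9 -1.4] | jaw dir now 1.592 q6 -1.22 t 10.5
```

>>> arm_command([
  [[0,0,0,0.02],[0,0,0,0.02],[0,0,0,0]],
])

```text
t: 10.8
tcp_pos: [0.5521, 0.3322, 0.0796]
tool_rot: [-0.495, 0.504, 0.495, 0.506]
force: [-0.3, -0.1, 5.0]
finger_gap: 0.178
```

>>> arm_command([
  [[0,0,0,0],[-25,0,0,0],[-30,0,0,0],[-30,0,0,0],[0,-20,0,0],[0,0,0,0]],
], jaw=60)

```text
t: 11.4
tcp_pos: [0.5741, 0.3316, 0.1645]
tool_rot: [-0.496, 0.504, 0.494, 0.507]
force: [0.7, -0.3, -0.8]
finger_gap: 0.598
```

```bash
python3 -c "
from h import *
print(save('wrist','w3'))"
```

```text
(array([0.57405782, 0.33156172, 0.16451667]), array([-0.49569719,  0.50362828,  0.49399352,  0.5065701 ]))
```

View pics/w3.png

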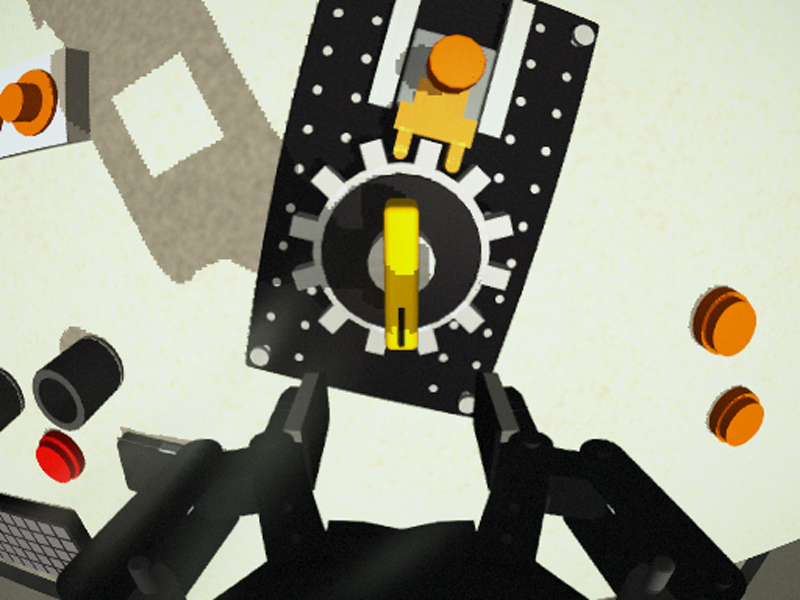

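The brass teeth, ends at (402,157) and (455,168), sit in the wheel gaps. I'll check how deep they are numerically, then head for the barrels with a fresh top view.

```bash
python3 -c "
from h import *
p=load('w3')
a=pt('wrist',401,157,.042,p)[:2];b=pt('wrist',454,169,.042,p)[:2]
ax=np.array([np.cos(-.273),np.sin(-.273)]);o=np.array([.5515,.3305])
print(a,b,'tip x mm',((a+b)/2-o)@ax*1e3)
k=pt('wrist',457,62,.082,p)[:2];print('knob x',(k-o)@ax*1e3,'tip-knob',((a+b)/2-k)@ax*1e3)
save('top','top1')
# lateral axis for tray
t=[pt('top',*a,.025)[:2] for a in [(607,260),(731,278),(722,402),(591,381)]]
x=(t[0]+t[1]-t[2]-t[3]);y=(t[0]+t[3]-t[1]-t[2]);print('tray yaw',np.arctan2(x[1],x[0]),np.arctan2(y[1],y[0])-1.5708)
"
```

```text
[0.49770899 0.33427239] [0.50490695 0.3642921 ] tip x mm -53.39733517108241
knob x -106.43938817637668 tip-knob 53.042053005294285
tray yaw -0.1489599396123036 -0.1194224289437742
```

View pics/top1.png

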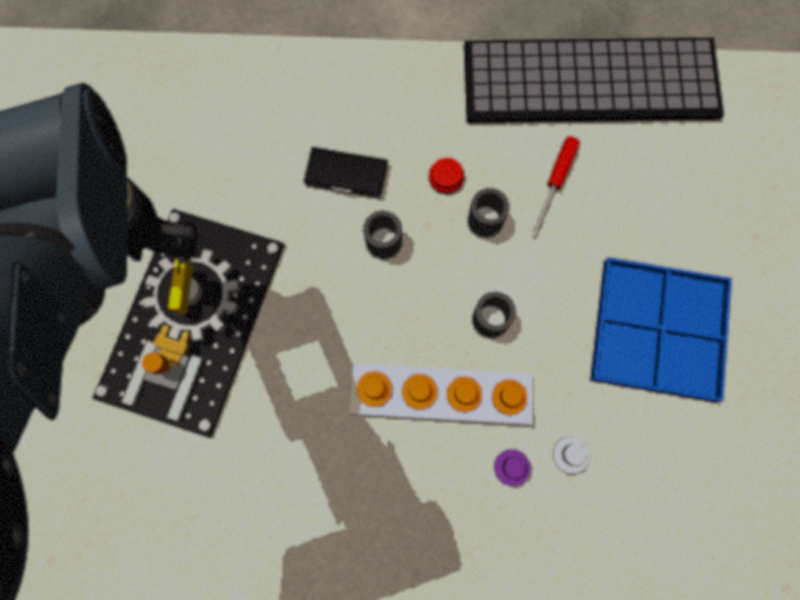

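The teeth measure about 53 mm ahead of the knob (55 expected in mesh). One barrel has since been knocked, from (492,234) to (489,207).

```bash
python3 -c "
from h import *
p=load('w1');ax=np.array([np.cos(-.273),np.sin(-.273)])
k=pt('wrist',403,334,.082,p)[:2];m=(pt('wrist',514,276,.042,p)[:2]+pt('wrist',511,332,.042,p)[:2])/2
print('w1 tip-knob',(m-k)@ax*1e3)
print([pt('top',*a,.066)[:2] for a in [(383,228),(489,207),(494,309)]])
go(.5405,-.0927,.12,.651)
"
python3 - <<'E'
import cv2
i=cv2.imread('pics/w3.png')[100:220,340:500]
cv2.imwrite('pics/w3c.png',cv2.resize(i,None,fx=4,fy=4,interpolation=cv2.INTER_CUBIC))
E
```

```text
w1 tip-knob 56.75250156305765
[array([0.65163065, 0.06433852]), array([ 0.68850335, -0.08456675]), array([ 0.54048833, -0.0926836 ])]
turn 0.900 shift mm [  42.7 -318.9 -280.5] | jaw dir now 1.551 q6 -1.19 t 11.5
```

View pics/w3c.png

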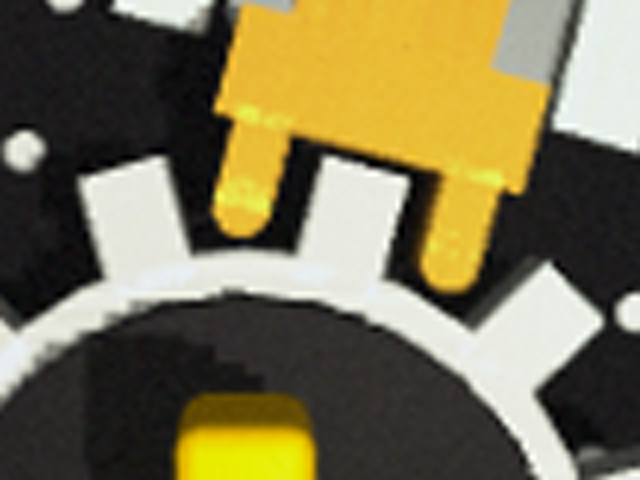

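The crop shows both brass teeth seated in the gaps almost to the root, clear of the flanks on both sides, so the stage is in mesh. Next is barrel C.

>>> arm_command([
  [[0,0,0,0.15],[0,0,0,0.15],[0,0,0,0.15],[0,0,0,0.15],[0,0,0,0.15],[0,0,0,0.15]],
], jaw=100, force=60)

```text
t: 12.1
tcp_pos: [0.5694, 0.3312, 0.1616]
tool_rot: [-0.224, 0.672, 0.224, 0.669]
force: [0.3, -0.1, -0.4]
finger_gap: 1.001
```

>>> arm_command([
  [[4,-32,-28,0],[4,-32,-28,0],[4,-32,-28,0],[4,-32,-28,0],[4,-32,-28,0],[4,-32,-28,0],[4,-32,-28,0],[4,-32,-28,0],[4,-32,-28,0],[4,-31,-28,0]],
])

```text
t: 13.1
tcp_pos: [0.54, -0.0927, 0.1221]
tool_rot: [-0.225, 0.671, 0.227, 0.669]
force: [0.5, 0.1, 0.2]
finger_gap: 0.998
```

>>> arm_command([
  [[0,0,0,0],[0,0,0,0]],
])

```text
t: 13.3
tcp_pos: [0.5404, -0.0921, 0.1222]
tool_rot: [-0.224, 0.671, 0.226, 0.669]
force: [0.6, 0.2, -0.6]
finger_gap: 0.997
```

```bash
python3 -c "
from h import *
print(save('wrist','w4'))
go(.5405,-.0927,.028,.651)"
```

```text
(array([ 0.54037513, -0.09205479,  0.12224387]), array([-0.22434068,  0.6711556 ,  0.22620997,  0.66936573]))
turn -0.001 shift mm [94.5 -1.5 -0.9] | jaw dir now 0.650 q6 -1.02 t 13.3
```

View pics/w4.png

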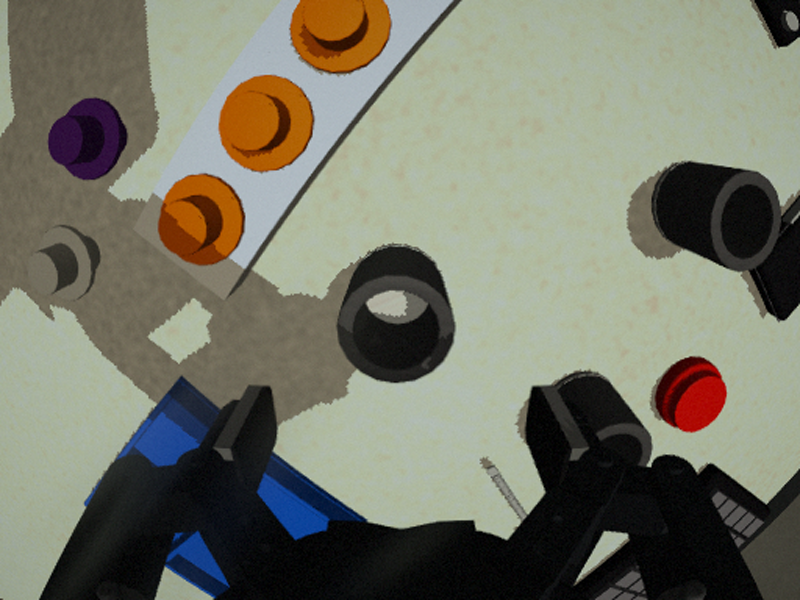

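The wrist view shows barrel C's mouth centre at (395,328), between the open fingers. The plugs and decoys are clear.

```bash
python3 -c "
from h import *
p=load('w4');m=pt('wrist',395,329,.066,p);print(m);go(m[0],m[1],.028,.651)
for a in [(188,224),(250,122),(333,24)]: print('plug',pt('wrist',*a,.058,p)[:2])"
```

```text
[ 0.53774002 -0.09324272  0.066     ]
turn -0.001 shift mm [94.5 -0.3 -3.4] | jaw dir now 0.650 q6 -1.02 t 13.3
plug [ 0.42669943 -0.11385605]
plug [ 0.42670496 -0.0556214 ]
plug [0.43130587 0.00220814]
```

Consistent to about 3 mm.

>>> arm_command([
  [[25,-1,-2,0],[25,0,0,0],[25,0,0,0],[14,0,0,0],[5,0,0,0],[0,0,0,0]],
])

```text
t: 13.95
tcp_pos: [0.5408, -0.0929, 0.0289]
tool_rot: [-0.226, 0.67, 0.227, 0.669]
force: [-0.4, -0.9, 0.1]
finger_gap: 1.001
```

>>> arm_command([
  [[0,0,0,0],[0,0,0,0],[0,0,0,0],[0,0,0,0],[0,0,0,0],[0,0,0,0]],
], jaw=40)

```text
t: 14.55
tcp_pos: [0.5413, -0.0943, 0.0309]
tool_rot: [-0.227, 0.67, 0.226, 0.67]
force: [-2.2, -0.6, 4.1]
finger_gap: 0.642
```

>>> arm_command([
  [[-15,0,0,0],[-20,0,0,0],[-25,0,0,0],[0,0,0,0]],
])

```text
t: 14.95
tcp_pos: [0.5431, -0.0947, 0.0922]
tool_rot: [-0.228, 0.668, 0.225, 0.672]
force: [0.6, -0.2, -4.0]
finger_gap: 0.646
```

```bash
python3 -c "
from h import *
go(.48,-.3749,.095,.651)"
```

```text
turn -0.000 shift mm [  -2.5 -184.6 -220. ] | jaw dir now 0.651 q6 -1.03 t 14.9
```

>>> arm_command([
  [[0,-23,-27,0],[0,-23,-27,0],[0,-23,-28,0],[0,-23,-28,0],[0,-23,-28,0],[0,-23,-28,0],[0,-23,-27,0],[0,-23,-27,0],[0,0,0,0],[0,0,0,0]],
])

```text
t: 15.95
tcp_pos: [0.4764, -0.3739, 0.088]
tool_rot: [-0.225, 0.67, 0.226, 0.67]
force: [-0.3, 0.2, -3.7]
finger_gap: 0.648
```

```bash
python3 -c "
from h import *
go(.48,-.3749,.037,.651)"
```

```text
turn -0.002 shift mm [51.  -3.1  2.2] | jaw dir now 0.649 q6 -1.50 t 15.9
```

>>> arm_command([
  [[15,-3,2,0],[15,0,0,0],[12,0,0,0],[5,0,0,0],[2,0,0,0],[0,0,0,0]],
])

```text
t: 16.55
tcp_pos: [0.481, -0.3745, 0.0399]
tool_rot: [-0.226, 0.67, 0.226, 0.67]
force: [0.7, -1.1, -3.7]
finger_gap: 0.644
```

>>> arm_command([
  [[2,0,0,0],[0,0,0,0]],
])

```text
t: 16.75
tcp_pos: [0.4811, -0.375, 0.0387]
tool_rot: [-0.226, 0.67, 0.226, 0.67]
force: [-0.2, 0.1, -3.7]
finger_gap: 0.644
```

>>> arm_command([
  [[2,0,0,0],[1,0,0,0],[0,0,0,0]],
])

```text
t: 17.05
tcp_pos: [0.4811, -0.375, 0.036]
tool_rot: [-0.226, 0.67, 0.226, 0.67]
force: [-0.8, -0.0, 0.9]
finger_gap: 0.648
```

>>> arm_command([
  [[1,0,0,0],[0,0,0,0]],
])

```text
t: 17.25
tcp_pos: [0.4811, -0.375, 0.0359]
tool_rot: [-0.226, 0.67, 0.226, 0.67]
force: [-2.5, 0.9, 6.7]
finger_gap: 0.649
```

>>> arm_command([
  [[0,0,0,0],[0,0,0,0],[-20,0,0,0],[-40,0,0,0],[-40,0,0,0],[0,0,0,0.15],[0,0,0,0.15],[0,0,0,0.15],[0,0,0,0.15],[0,0,0,0.15]],
], jaw=90)

```text
t: 18.25
tcp_pos: [0.4811, -0.3749, 0.1343]
tool_rot: [0.037, 0.706, -0.037, 0.706]
force: [-0.1, -0.3, -0.1]
finger_gap: 0.903
```

>>> arm_command([
  [[0,0,0,0.15],[0,0,0,0.15],[0,0,0,0.15],[0,0,0,0.15],[0,0,0,0.15],[0,0,0,0.05],[0,0,0,0]],
], jaw=100)

```text
t: 18.95
tcp_pos: [0.481, -0.3749, 0.1342]
tool_rot: [0.307, 0.637, -0.307, 0.637]
force: [-0.1, -0.7, 0.1]
finger_gap: 1.002
```

```bash
python3 -c "
from h import *
go(.6885,-.0846,.12,-.9)"
```

```text
turn 0.001 shift mm [ 14.2 343.  -98.4] | jaw dir now -0.899 q6 0.05 t 18.9
```

>>> arm_command([
  [[1,38,-11,0],[1,38,-11,0],[1,38,-11,0],[2,38,-11,0],[2,38,-11,0],[2,38,-11,0],[2,38,-11,0],[2,38,-11,0],[1,39,-10,0],[0,0,0,0]],
])

```text
t: 19.95
tcp_pos: [0.6912, -0.0798, 0.1201]
tool_rot: [0.306, 0.637, -0.304, 0.639]
force: [-0.4, -0.4, 0.1]
finger_gap: 0.995
```

>>> arm_command([
  [[0,0,0,0],[0,0,0,0]],
])

```text
t: 20.15
tcp_pos: [0.6877, -0.0853, 0.12]
tool_rot: [0.307, 0.637, -0.307, 0.637]
force: [0.2, 0.0, 0.4]
finger_gap: 1.002
```

```bash
python3 -c "
from h import *
save('wrist','w5')
go(.6885,-.0846,.028,-.9)"
```

```text
turn 0.000 shift mm [92.2  1.4 -0.3] | jaw dir now -0.900 q6 0.62 t 20.2
```

View pics/w5.png

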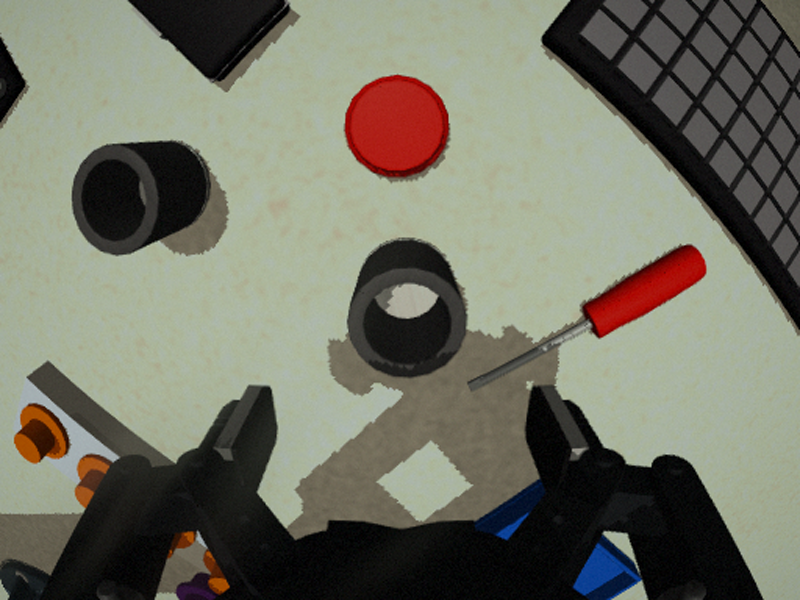

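Barrel B's mouth centre is at (407,322). The screwdriver shaft tip is at (470,386) and its handle starts at (590,320).

```bash
python3 -c "
from h import *
p=load('w5');m=pt('wrist',407,322,.066,p);go(m[0],m[1],.028,-.9)
M=R.from_quat(p[1]).as_matrix()
for n,a,z in [('tip',(470,386),.004),('shaft/handle',(588,325),.01),('B',(407,322),.066),('A',(115,200),.066),('cap',(397,122),.026)]:
  q=pt('wrist',*a,z,p);print(n,q[:2],'rel tool yz mm',((q-m)@M)[1:]*1e3)"
```

```text
turn 0.000 shift mm [92.2  4.1  1.6] | jaw dir now -0.900 q6 0.62 t 20.2
tip [ 0.662996   -0.16100442] rel tool yz mm [-70.12854041  42.00679266]
shaft/handle [ 0.74290668 -0.19004991] rel tool yz mm [-25.67169734 114.47795856]
B [ 0.69179588 -0.08446146] rel tool yz mm [0. 0.]
A [0.65218515 0.06513368] rel tool yz mm [  62.11597665 -141.73680833]
cap [ 0.76013897 -0.02408791] rel tool yz mm [91.10554456 -4.69279059]
```

>>> arm_command([
  [[25,3,1,0],[25,0,0,0],[25,0,0,0],[12,0,0,0],[5,0,0,0],[0,0,0,0]],
])

```text
t: 20.8
tcp_pos: [0.6911, -0.0842, 0.0281]
tool_rot: [0.307, 0.637, -0.308, 0.637]
force: [0.6, -0.9, 0.5]
finger_gap: 0.996
```

>>> arm_command([
  [[0,0,0,0],[0,0,0,0],[0,0,0,0],[0,0,0,0],[0,0,0,0],[0,0,0,0]],
], jaw=40)

```text
t: 21.4
tcp_pos: [0.6928, -0.0838, 0.0303]
tool_rot: [0.307, 0.636, -0.307, 0.638]
force: [-0.8, -0.9, 5.8]
finger_gap: 0.635
```

>>> arm_command([
  [[-15,0,0,0],[-25,0,0,0],[-30,0,0,0],[0,0,0,0]],
])

```text
t: 21.8
tcp_pos: [0.6944, -0.0841, 0.1032]
tool_rot: [0.308, 0.634, -0.307, 0.64]
force: [0.9, 0.2, -1.2]
finger_gap: 0.636
```

```bash
python3 -c "
from h import *
go(.5672,-.3867,.095,-.919)"
```

```text
turn 0.020 shift mm [   7.9 -284.7  163.4] | jaw dir now -0.899 q6 0.62 t 21.8
```

>>> arm_command([
  [[0,-36,20,0.02],[0,-36,20,0],[0,-36,20,0],[0,-36,20,0],[0,-35,21,0],[0,-35,21,0],[0,-35,21,0],[0,-35,21,0],[0,0,0,0],[0,0,0,0]],
])

```text
t: 22.8
tcp_pos: [0.5644, -0.3869, 0.097]
tool_rot: [0.315, 0.634, -0.314, 0.632]
force: [-0.4, 0.4, -2.3]
finger_gap: 0.635
```

```bash
python3 -c "
from h import *
go(.5672,-.3867,.0363,-.919);print(status.sense()['force'])"
```

```text
turn -0.003 shift mm [60.7  2.3  1.7] | jaw dir now -0.922 q6 0.16 t 22.8
[-0.4065163   0.37000813 -2.33268352]
```

>>> arm_command([
  [[20,2,2,0],[20,0,0,0],[10,0,0,0],[5,0,0,0],[3,0,0,0],[2,0,0,0],[0,0,0,0],[0,0,0,0]],
])

```text
t: 23.6
tcp_pos: [0.569, -0.3872, 0.039]
tool_rot: [0.313, 0.633, -0.314, 0.634]
force: [-0.6, 0.4, -2.9]
finger_gap: 0.634
```

>>> arm_command([
  [[1,0,0,0],[1,0,0,0],[0,0,0,0]],
])

```text
t: 23.9
tcp_pos: [0.5685, -0.3869, 0.0363]
tool_rot: [0.314, 0.634, -0.314, 0.634]
force: [-0.1, 0.0, -2.7]
finger_gap: 0.634
```

>>> arm_command([
  [[1,0,0,0],[1,0,0,0],[0,0,0,0]],
])

```text
t: 24.2
tcp_pos: [0.5687, -0.387, 0.0353]
tool_rot: [0.314, 0.634, -0.314, 0.634]
force: [-2.5, 0.0, 4.1]
finger_gap: 0.633
```

>>> arm_command([
  [[0,0,0,0],[0,0,0,0],[-20,0,0,0],[-40,0,0,0],[-40,0,0,0],[0,0,0,0]],
], jaw=90)

```text
t: 24.8
tcp_pos: [0.5723, -0.3901, 0.1411]
tool_rot: [0.312, 0.629, -0.315, 0.638]
force: [-0.1, -0.5, -0.2]
finger_gap: 0.899
```

```bash
python3 -c "
from h import *
go(.652,.0645,.12,-.919)"
```

```text
turn 0.000 shift mm [  17.6  339.1 -313.3] | jaw dir now -0.919 q6 0.16 t 24.8
```

>>> arm_command([
  [[2,34,-31,0],[2,34,-31,0],[2,34,-31,0],[2,34,-31,0],[2,34,-31,0],[2,34,-31,0],[2,34,-31,0],[2,34,-32,0],[2,34,-32,0],[0,33,-32,0]],
], jaw=100)

```text
t: 25.8
tcp_pos: [0.6482, 0.0696, 0.1154]
tool_rot: [0.314, 0.634, -0.314, 0.634]
force: [0.6, -0.8, 0.3]
finger_gap: 1.001
```

>>> arm_command([
  [[0,0,0,0],[0,0,0,0],[0,0,0,0]],
])

```text
t: 26.1
tcp_pos: [0.6481, 0.0666, 0.1159]
tool_rot: [0.314, 0.634, -0.314, 0.634]
force: [1.0, -0.6, 0.4]
finger_gap: 0.998
```

```bash
python3 -c "
from h import *
save('wrist','w6')
go(.652,.0645,.028,-.919)"
```

```text
turn -0.002 shift mm [88.1  2.1  3.6] | jaw dir now -0.921 q6 0.85 t 26.1
```

View pics/w6.png

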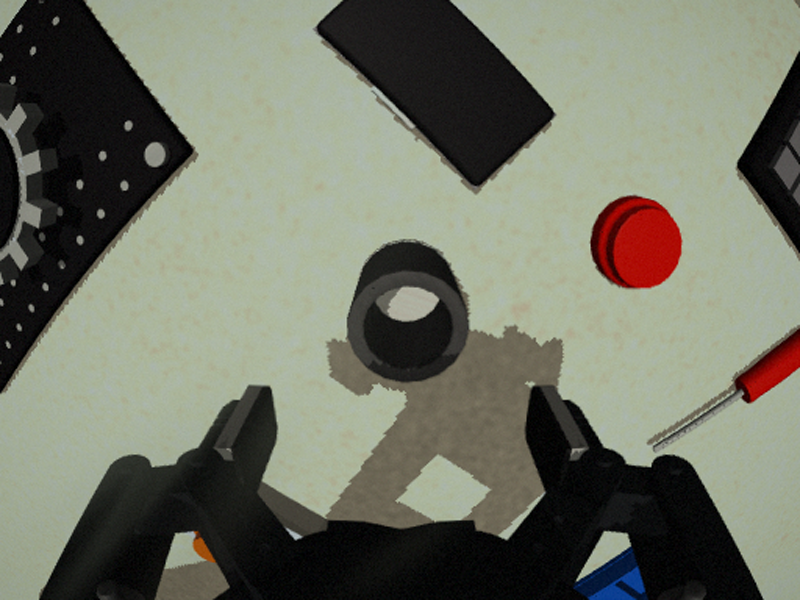

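Barrel A's mouth is at (408,326), centred between the fingers, with nothing in the way.

>>> arm_command([
  [[25,3,3,0],[25,0,0,0],[22,0,0,0],[11,0,0,0],[5,0,0,0],[0,0,0,0]],
])

```text
t: 26.75
tcp_pos: [0.6524, 0.0662, 0.028]
tool_rot: [0.314, 0.634, -0.314, 0.633]
force: [-0.5, -0.3, -0.2]
finger_gap: 0.998
```

>>> arm_command([
  [[0,0,0,0],[0,0,0,0],[0,0,0,0],[0,0,0,0],[0,0,0,0],[0,0,0,0]],
], jaw=40)

```text
t: 27.35
tcp_pos: [0.6538, 0.0669, 0.03]
tool_rot: [0.314, 0.633, -0.313, 0.635]
force: [-0.3, -0.7, 5.9]
finger_gap: 0.648
```

>>> arm_command([
  [[-15,0,0,0],[-25,0,0,0],[-40,0,0,0],[0,0,0,0]],
])

```text
t: 27.75
tcp_pos: [0.6562, 0.0672, 0.1141]
tool_rot: [0.315, 0.63, -0.312, 0.637]
force: [0.7, -0.5, -2.6]
finger_gap: 0.653
```

```bash
python3 -c "
from h import *
go(.4918,-.2877,.11,-.919)"
```

```text
turn 0.000 shift mm [   2.5 -346.   182.4] | jaw dir now -0.919 q6 0.85 t 27.8
```

>>> arm_command([
  [[0,-35,18,0],[0,-35,18,0],[0,-35,18,0],[0,-35,18,0],[0,-35,18,0],[0,-35,18,0],[0,-34,18,0],[0,-34,18,0],[0,-34,19,0],[0,-34,19,0]],
])

```text
t: 28.75
tcp_pos: [0.4863, -0.2881, 0.1076]
tool_rot: [0.314, 0.634, -0.313, 0.633]
force: [0.2, 0.2, -3.2]
finger_gap: 0.647
```

>>> arm_command([
  [[0,0,0,0],[0,0,0,0]],
])

```text
t: 28.95
tcp_pos: [0.4867, -0.2878, 0.1077]
tool_rot: [0.315, 0.634, -0.314, 0.633]
force: [0.2, 0.8, -3.3]
finger_gap: 0.648
```

```bash
python3 -c "
from h import *
go(.4918,-.2877,.0355,-.919)"
```

```text
turn -0.003 shift mm [72.2  4.1  3.1] | jaw dir now -0.922 q6 0.19 t 28.9
```

>>> arm_command([
  [[20,4,3,0],[20,0,0,0],[16,0,0,0],[10,0,0,0],[3,0,0,0],[1,0,0,0],[0,0,0,0],[0,0,0,0]],
])

```text
t: 29.75
tcp_pos: [0.4933, -0.2878, 0.0391]
tool_rot: [0.313, 0.633, -0.314, 0.634]
force: [-0.7, 0.7, -3.4]
finger_gap: 0.644
```

>>> arm_command([
  [[1,0,0,0],[1,0,0,0],[1,0,0,0],[0,0,0,0]],
])

```text
t: 30.15
tcp_pos: [0.4927, -0.2875, 0.0352]
tool_rot: [0.314, 0.634, -0.314, 0.634]
force: [-1.0, 0.0, -3.3]
finger_gap: 0.644
```

>>> arm_command([
  [[1,0,0,0],[1,0,0,0],[0,0,0,0]],
])

```text
t: 30.45
tcp_pos: [0.4927, -0.2875, 0.035]
tool_rot: [0.313, 0.634, -0.314, 0.634]
force: [-2.8, 1.4, 9.7]
finger_gap: 0.649
```

>>> arm_command([
  [[0,0,0,0],[0,0,0,0],[-20,0,0,0],[-40,0,0,0],[-40,0,0,0],[0,0,0,0]],
], jaw=90)

```text
t: 31.05
tcp_pos: [0.4961, -0.2902, 0.1385]
tool_rot: [0.312, 0.63, -0.315, 0.638]
force: [1.1, -1.1, -0.0]
finger_gap: 0.901
```

```bash
python3 -c "
from h import *
go(.429,-.115,.13,-.919);save('wrist','w7')"
```

```text
turn 0.000 shift mm [   6.5   52.9 -180. ] | jaw dir now -0.919 q6 0.20 t 31.1
```

View pics/w7.png

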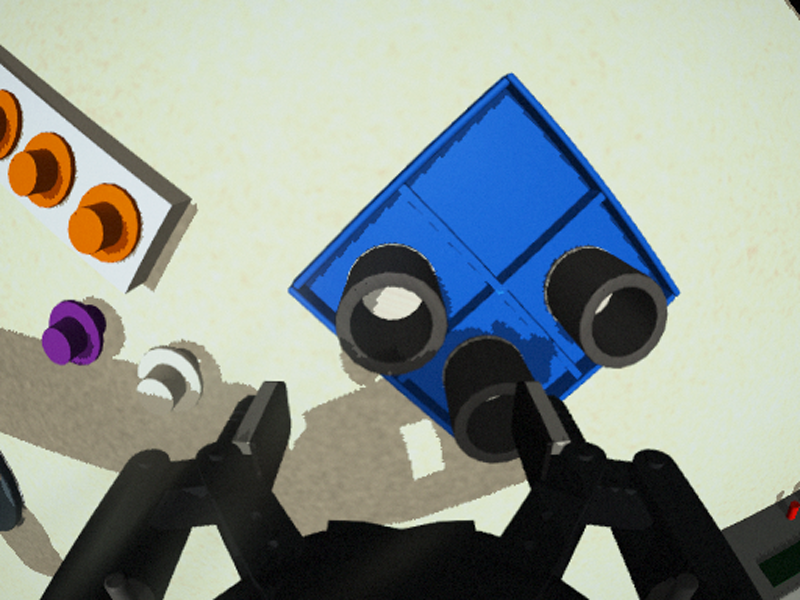

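All three barrels stand in separate compartments, mouths at (391,321), (623,319) and (492,423). Now the plugs.

>>> arm_command([
  [[0,0,0,-0.148],[0,0,0,-0.148],[0,0,0,-0.148],[0,0,0,-0.148],[0,0,0,-0.148],[0,0,0,-0.148],[0,0,0,0]],
], jaw=65)

```text
t: 31.8
tcp_pos: [0.4921, -0.2869, 0.1318]
tool_rot: [0.012, 0.708, -0.01, 0.706]
force: [0.8, -0.4, 0.2]
finger_gap: 0.648
```

```bash
python3 -c "
from h import *
p=load('w7')
for a in [(391,321),(623,319),(492,423)]: print(pt('wrist',*a,.071,p)[:2])
for a in [(87,230),(30,172)]: print('plug',pt('wrist',*a,.058,p)[:2])
go(.428,-.115,.10,-.03)"
```

```text
[ 0.49312259 -0.28655824]
[ 0.56780429 -0.38524198]
[ 0.47771672 -0.36806222]
plug [ 0.42641945 -0.11792913]
plug [ 0.43146411 -0.06058667]
turn -0.001 shift mm [ 32.3 169.8 -69.2] | jaw dir now -0.031 q6 -0.69 t 31.8
```

>>> arm_command([
  [[4,28,-12,0],[4,28,-12,0],[6,28,-12,0],[6,28,-11,0],[6,28,-11,0],[6,29,-11,0],[0,0,0,0],[0,0,0,0]],
])

```text
t: 32.6
tcp_pos: [0.4289, -0.1159, 0.1009]
tool_rot: [0.011, 0.707, -0.011, 0.707]
force: [-0.0, -0.4, -0.3]
finger_gap: 0.645
```

```bash
python3 -c "
from h import *
save('wrist','w8')
go(.428,-.116,.041,-.03)"
```

```text
turn -0.002 shift mm [60.1  0.9 -1.9] | jaw dir now -0.032 q6 -0.48 t 32.6
```

View pics/w8.png

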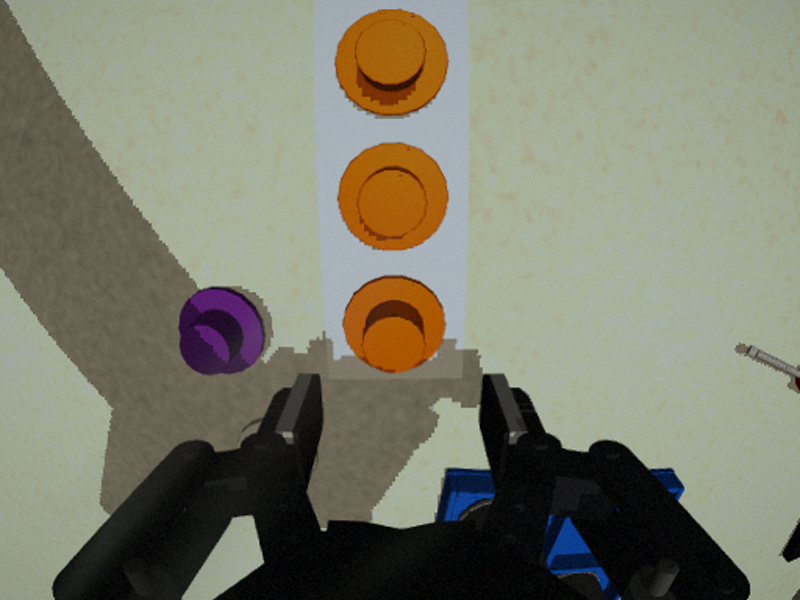

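The nearest plug's knob top is at (394,343), and the next two are at (392,203) and (391,53).

```bash
python3 -c "
from h import *
p=load('w8')
for a in [(394,343),(392,203),(391,53)]: print('plug',pt('wrist',*a,.058,p)[:2])
m=pt('wrist',394,343,.058,p);go(m[0],m[1],.041,-.03)"
```

```text
plug [ 0.42518545 -0.11671863]
plug [ 0.42662046 -0.05518563]
plug [0.42829526 0.00575416]
turn -0.002 shift mm [60.1  0.1 -4.7] | jaw dir now -0.032 q6 -0.48 t 32.6
```

>>> arm_command([
  [[20,0,-3,0],[20,0,0,0],[10,0,0,0],[5,0,0,0],[3,0,0,0],[0,0,0,0]],
])

```text
t: 33.25
tcp_pos: [0.4264, -0.1167, 0.0433]
tool_rot: [0.011, 0.707, -0.011, 0.707]
force: [0.3, -0.5, 0.4]
finger_gap: 0.649
```

>>> arm_command([
  [[0,0,0,0],[0,0,0,0],[0,0,0,0],[0,0,0,0],[0,0,0,0],[0,0,0,0]],
], jaw=15, force=40)

```text
t: 33.85
tcp_pos: [0.4264, -0.1165, 0.044]
tool_rot: [0.011, 0.707, -0.011, 0.707]
force: [-0.3, 0.5, 6.4]
finger_gap: 0.299
```

>>> arm_command([
  [[-10,0,0,0],[-25,0,0,0],[-30,0,0,0],[-20,0,0,0],[0,0,0,0]],
])

```text
t: 34.35
tcp_pos: [0.4276, -0.117, 0.131]
tool_rot: [0.01, 0.705, -0.012, 0.709]
force: [0.4, -0.5, -0.6]
finger_gap: 0.298
```

```bash
python3 -c "
from h import *
go(.4930,-.287,.125,-.03)"
```

```text
turn -0.001 shift mm [   6.9 -167.9   70.4] | jaw dir now -0.031 q6 -0.49 t 34.4
```

>>> arm_command([
  [[0,-28,12,0],[0,-28,12,0],[0,-28,12,0],[0,-28,12,0],[0,-28,11,0],[0,-28,11,0],[0,0,0,0],[0,0,0,0]],
])

```text
t: 35.15
tcp_pos: [0.49, -0.2862, 0.1272]
tool_rot: [0.012, 0.708, -0.011, 0.706]
force: [0.1, 0.3, -1.1]
finger_gap: 0.297
```

```bash
python3 -c "
from h import *
save('wrist','w9')
go(.4930,-.287,.088,-.03)"
```

```text
turn -0.001 shift mm [39.3 -1.8  3.5] | jaw dir now -0.031 q6 -0.69 t 35.2
```

View pics/w9.png

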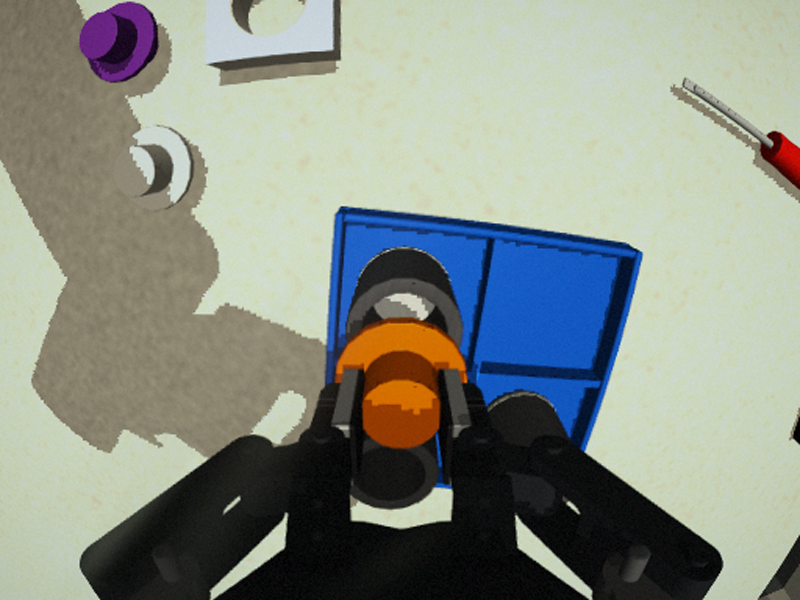

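The plug is held straight above barrel A's mouth. Time to insert.

>>> arm_command([
  [[10,-2,4,0],[10,0,0,0],[7,0,0,0],[5,0,0,0],[4,0,0,0],[3,0,0,0],[0,0,0,0],[0,0,0,0]],
])

```text
t: 36.0
tcp_pos: [0.4944, -0.2883, 0.0893]
tool_rot: [0.011, 0.707, -0.011, 0.707]
force: [-0.5, -0.5, -1.1]
finger_gap: 0.295
```

>>> arm_command([
  [[2,0,0,0],[2,0,0,0],[1,0,0,0],[0,0,0,0]],
])

```text
t: 36.4
tcp_pos: [0.4947, -0.2886, 0.0857]
tool_rot: [0.011, 0.707, -0.011, 0.707]
force: [-2.6, 1.7, 8.7]
finger_gap: 0.298
```

>>> arm_command([
  [[1,0,0,0],[1,0,0,0],[0,0,0,0]],
])

```text
t: 36.7
tcp_pos: [0.4946, -0.2887, 0.0854]
tool_rot: [0.01, 0.707, -0.011, 0.707]
force: [-5.9, 2.7, 19.8]
finger_gap: 0.297
```

>>> arm_command([
  [[0,0,0,0],[0,0,0,0],[-20,0,0,0],[-25,0,0,0],[-15,0,0,0],[0,0,0,0]],
], jaw=60)

```text
t: 37.3
tcp_pos: [0.4964, -0.2898, 0.1441]
tool_rot: [0.01, 0.706, -0.012, 0.709]
force: [-0.0, -1.2, -0.2]
finger_gap: 0.603
```

```bash
python3 -c "
from h import *
go(.428,-.0555,.10,-.03)"
```

```text
turn -0.001 shift mm [ 43.  232.3 -75.6] | jaw dir now -0.031 q6 -0.69 t 37.3
```

>>> arm_command([
  [[0,33,-10,0],[0,33,-10,0],[6,33,-10,0],[6,33,-10,0],[8,33,-11,0],[10,33,-11,0],[10,33,-11,0],[0,0,0,0],[0,0,0,0]],
])

```text
t: 38.2
tcp_pos: [0.4287, -0.0548, 0.1015]
tool_rot: [0.01, 0.707, -0.01, 0.707]
force: [0.5, -0.6, -0.2]
finger_gap: 0.601
```

```bash
python3 -c "
from h import *
go(.428,-.0555,.043,-.03)"
```

```text
turn 0.001 shift mm [58.5 -0.7 -0.7] | jaw dir now -0.029 q6 -0.36 t 38.2
```

>>> arm_command([
  [[20,-1,-1,0],[20,0,0,0],[10,0,0,0],[5,0,0,0],[3,0,0,0],[0,0,0,0]],
])

```text
t: 38.8
tcp_pos: [0.4283, -0.0568, 0.0443]
tool_rot: [0.011, 0.707, -0.011, 0.707]
force: [0.1, -0.6, -0.2]
finger_gap: 0.6
```

>>> arm_command([
  [[0,0,0,0],[0,0,0,0],[0,0,0,0],[0,0,0,0],[0,0,0,0],[0,0,0,0]],
], jaw=15)

```text
t: 39.4
tcp_pos: [0.4283, -0.0565, 0.045]
tool_rot: [0.011, 0.707, -0.011, 0.707]
force: [-0.3, -0.5, 7.4]
finger_gap: 0.296
```

>>> arm_command([
  [[-10,0,0,0],[-25,0,0,0],[-30,0,0,0],[-30,0,0,0],[0,0,0,0],[0,0,0,0],[0,0,0,0]],
])

```text
t: 40.1
tcp_pos: [0.4272, -0.056, 0.1388]
tool_rot: [0.011, 0.708, -0.011, 0.706]
force: [0.1, 0.2, -0.0]
finger_gap: 0.293
```

```bash
python3 -c "
from h import *
go(.568,-.386,.14,-.03)"
```

```text
turn -0.001 shift mm [  -1.6 -325.6  150.6] | jaw dir now -0.031 q6 -0.36 t 40.1
```

>>> arm_command([
  [[-10,-33,15,0],[-5,-33,15,0],[0,-33,15,0],[0,-33,15,0],[0,-33,15,0],[0,-33,15,0],[0,-33,15,0],[0,-33,15,0],[0,-31,15,0],[0,-31,15,0]],
])

```text
t: 41.1
tcp_pos: [0.5672, -0.3875, 0.1516]
tool_rot: [0.012, 0.708, -0.01, 0.706]
force: [-0.7, 0.6, -0.5]
finger_gap: 0.295
```

>>> arm_command([
  [[10,0,0,0],[10,0,0,0],[0,0,0,0],[0,0,0,0]],
])

```text
t: 41.5
tcp_pos: [0.5668, -0.3849, 0.1328]
tool_rot: [0.012, 0.708, -0.01, 0.706]
force: [0.3, 0.3, -0.1]
finger_gap: 0.298
```

```bash
python3 -c "
from h import *
go(.5682,-.3865,.088,-.03)"
```

```text
turn -0.000 shift mm [44.8 -1.6  1.6] | jaw dir now -0.030 q6 -0.73 t 41.5
```

>>> arm_command([
  [[15,-1,1,0],[10,0,0,0],[8,0,0,0],[5,0,0,0],[4,0,0,0],[2,0,0,0],[0,0,0,0],[0,0,0,0]],
])

```text
t: 42.3
tcp_pos: [0.5689, -0.3881, 0.0906]
tool_rot: [0.011, 0.707, -0.011, 0.707]
force: [-0.3, 0.1, -0.5]
finger_gap: 0.297
```

>>> arm_command([
  [[2,0,0,0],[2,0,0,0],[1,0,0,0],[0,0,0,0]],
])

```text
t: 42.7
tcp_pos: [0.5689, -0.3882, 0.0863]
tool_rot: [0.011, 0.707, -0.011, 0.707]
force: [-2.1, -1.1, 4.8]
finger_gap: 0.291
```

>>> arm_command([
  [[1,0,0,0],[1,0,0,0],[0,0,0,0]],
])

```text
t: 43.0
tcp_pos: [0.569, -0.3883, 0.0861]
tool_rot: [0.01, 0.707, -0.011, 0.707]
force: [-3.7, 1.7, 13.1]
finger_gap: 0.296
```

>>> arm_command([
  [[0,0,0,0],[0,0,0,0],[-20,0,0,0],[-25,0,0,0],[-15,0,0,0],[0,0,0,0],[0,0,0,0],[0,0,0,0]],
], jaw=60)

```text
t: 43.8
tcp_pos: [0.568, -0.3872, 0.1418]
tool_rot: [0.012, 0.708, -0.01, 0.706]
force: [-0.3, -0.1, 0.1]
finger_gap: 0.596
```

```bash
python3 -c "
from h import *
go(.430,.0055,.10,-.03);save('wrist','w10')"
```

```text
turn -0.001 shift mm [  42.8  388.3 -149.6] | jaw dir now -0.031 q6 -0.73 t 43.8
```

View pics/w10.png

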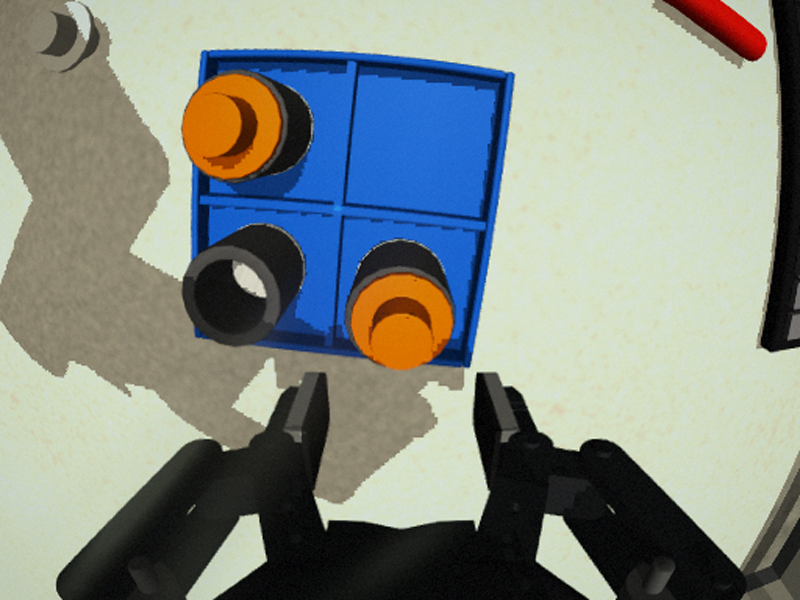

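Two plugs are seated flush. The open mouth of barrel C is at (231,296).

```bash
python3 -c "
from h import *
p=load('w10');print('C',pt('wrist',231,296,.071,p)[:2],'B check',pt('wrist',401,340,.099,p)[:2],'A',pt('wrist',212,121,.099,p)[:2])"
```

```text
C [ 0.48063399 -0.37285901] B check [ 0.56731815 -0.38652698] A [ 0.49187834 -0.28685516]
```

>>> arm_command([
  [[-5,39,-15,0],[0,39,-15,0],[0,39,-15,0],[0,39,-15,0],[0,39,-15,0],[6,39,-15,0],[8,39,-15,0],[10,39,-15,0],[12,38,-15,0],[12,38,-15,0]],
])

```text
t: 44.85
tcp_pos: [0.4299, 0.0059, 0.0996]
tool_rot: [0.011, 0.707, -0.011, 0.707]
force: [-0.0, -0.0, 0.1]
finger_gap: 0.6
```

>>> arm_command([
  [[0,0,0,0],[0,0,0,0]],
])

```text
t: 45.05
tcp_pos: [0.4303, 0.0054, 0.0997]
tool_rot: [0.01, 0.708, -0.01, 0.706]
force: [0.1, -0.5, 0.6]
finger_gap: 0.6
```

```bash
python3 -c "
from h import *
go(.430,.005,.043,-.03)"
```

```text
turn 0.001 shift mm [56.7 -0.4 -0.2] | jaw dir now -0.029 q6 -0.22 t 45.0
```

>>> arm_command([
  [[20,0,0,0],[20,0,0,0],[9,0,0,0],[4,0,0,0],[3,0,0,0],[0,0,0,0]],
])

```text
t: 45.65
tcp_pos: [0.4312, 0.0042, 0.0444]
tool_rot: [0.011, 0.707, -0.011, 0.707]
force: [-0.1, 0.1, -0.7]
finger_gap: 0.597
```

>>> arm_command([
  [[0,0,0,0],[0,0,0,0],[0,0,0,0],[0,0,0,0],[0,0,0,0],[0,0,0,0]],
], jaw=15)

```text
t: 46.25
tcp_pos: [0.4308, 0.0045, 0.045]
tool_rot: [0.011, 0.707, -0.011, 0.707]
force: [-1.2, -0.5, 7.4]
finger_gap: 0.293
```

>>> arm_command([
  [[-10,0,0,0],[-25,0,0,0],[-40,0,0,0],[-40,0,0,0],[0,0,0,0],[0,0,0,0],[0,0,0,0]],
])

```text
t: 46.95
tcp_pos: [0.43, 0.0049, 0.1588]
tool_rot: [0.011, 0.708, -0.011, 0.706]
force: [0.4, 0.4, -0.9]
finger_gap: 0.297
```

```bash
python3 -c "
from h import *
go(.4808,-.3735,.15,-.03)"
```

```text
turn -0.001 shift mm [   8.6 -376.7   62.2] | jaw dir now -0.031 q6 -0.22 t 47.0
```

>>> arm_command([
  [[0,-38,6,0],[0,-38,6,0],[0,-38,6,0],[0,-38,6,0],[0,-38,6,0],[0,-38,6,0],[0,-38,6,0],[0,-37,6,0],[0,-37,7,0],[0,-37,7,0]],
])

```text
t: 47.95
tcp_pos: [0.4801, -0.3747, 0.1567]
tool_rot: [0.012, 0.708, -0.01, 0.706]
force: [0.9, -0.5, -1.1]
finger_gap: 0.295
```

>>> arm_command([
  [[10,0,0,0],[10,0,0,0],[0,0,0,0],[0,0,0,0]],
])

```text
t: 48.35
tcp_pos: [0.4803, -0.372, 0.1379]
tool_rot: [0.012, 0.708, -0.009, 0.706]
force: [-0.3, 0.2, -0.5]
finger_gap: 0.294
```

```bash
python3 -c "
from h import *
go(.4808,-.3735,.090,-.03)"
```

```text
turn 0.000 shift mm [47.9 -1.7  0.7] | jaw dir now -0.030 q6 -0.81 t 48.4
```

>>> arm_command([
  [[15,-1,0,0],[12,0,0,0],[8,0,0,0],[6,0,0,0],[4,0,0,0],[2,0,0,0],[0,0,0,0],[0,0,0,0]],
])

```text
t: 49.15
tcp_pos: [0.4813, -0.3754, 0.0926]
tool_rot: [0.011, 0.707, -0.011, 0.707]
force: [-0.7, 0.0, 0.2]
finger_gap: 0.294
```

>>> arm_command([
  [[2,0,0,0],[2,0,0,0],[1,0,0,0],[0,0,0,0]],
])

```text
t: 49.55
tcp_pos: [0.481, -0.375, 0.0871]
tool_rot: [0.011, 0.707, -0.011, 0.707]
force: [0.4, 0.2, 0.5]
finger_gap: 0.3
```

>>> arm_command([
  [[1,0,0,0],[1,0,0,0],[1,0,0,0],[0,0,0,0]],
])

```text
t: 49.95
tcp_pos: [0.4812, -0.3753, 0.0861]
tool_rot: [0.011, 0.707, -0.011, 0.707]
force: [-2.1, 1.7, 9.2]
finger_gap: 0.297
```

>>> arm_command([
  [[0,0,0,0],[0,0,0,0],[-20,0,0,0],[-30,0,0,0],[-40,0,0,0],[-40,0,0,0],[0,45,0,0],[0,45,0,0],[0,45,0,0],[0,0,0,0]],
], jaw=60)

```text
t: 50.95
tcp_pos: [0.4837, -0.2342, 0.2138]
tool_rot: [0.011, 0.708, -0.008, 0.706]
force: [-0.5, -0.4, -0.5]
finger_gap: 0.6
```

Run:
```python
from h import *
a=snapshot('top');b=snapshot('scene')
cv2.imwrite('pics/f.png',cv2.resize(np.hstack([a[100:290,50:490],b[80:370,150:430][:190*2:1]][:1]+[])[:,:,::-1],None,fx=1.8,fy=1.8,interpolation=cv2.INTER_CUBIC))
cv2.imwrite('pics/g.png',cv2.resize(b[90:330,120:430,::-1],None,fx=2.4,fy=2.4,interpolation=cv2.INTER_CUBIC))
print(status.sense()['tcp_pos'],status.sense()['force'],status.sense()['t'])
```

```text
[ 0.4854797  -0.2394726   0.21436243] [-0.27797739 -1.27790249 -0.63538064] 51.05
```

View pics/f.png

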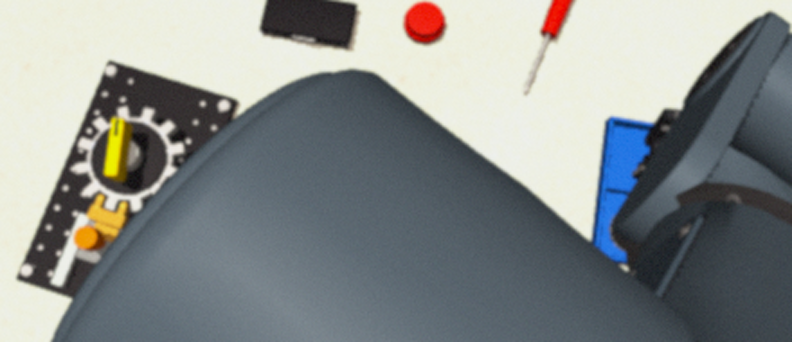

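View pics/g.png

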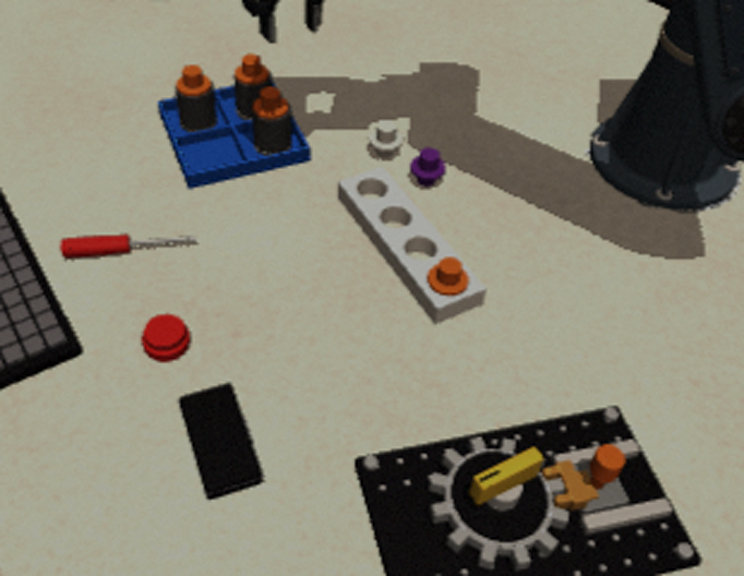

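The final scene view shows all three barrels upright in the tray at (195,95), (252,85) and (271,120), each with an orange plug flush on its rim. The stage is still in mesh at (565,480), the bystanders haven't moved, and the arm is clear. I'm handing it in.

```bash
python3 -c "
from station import *
print(ticket.sign_off())"
```

```text
the job is handed in; nothing more can be done
None
```

The bench is ready for transport and I handed the job in at about 51 s of the 210 s allowed. The sign-off gave no verdict.

- **Stage in gear:** I pushed the knob onto its home stop, about 17.5 mm. I then turned the spindle about 0.26 rad by its bar, and a close-up showed both brass teeth seated in the wheel gaps. The teeth measured about 53 mm ahead of the knob, where full mesh should give 55 mm. The same measurement read about 57 mm before meshing, when 55 mm was also expected. That puts the teeth between 2 and 4 mm short on paper, against a limit of 3 mm. I relied on the close-up, which shows the teeth almost at the root and clear of the flanks.
- **Barrels:** Three barrels were present, and one was knocked aside during the run, so I measured it again before gripping it. Each now stands upright in its own tray compartment.
- **Plugs:** Each barrel is closed with an orange plug. Each plug stopped within about 1 mm of its expected height under a light push of 9 to 20 N.
- **Last checks:** The final scene view showed the plugs flush, the stage still in mesh, the gauge case, screw cap and screwdriver in place by eye, and the arm clear of everything. In the final top view the arm hid most of the tray, so that view confirmed only the stage and the bystanders.

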